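# Take the roll brake off and shut the label dispenser

## Robot

A 7-joint arm with a two-finger parallel gripper is mounted at the origin on a cart in front of the work surface, level with it; the furniture and walls round the work are solid. World frame = base frame: x ahead of the robot, y to its left, z up, the work surface at z = 0. Lengths are in m, angles in rad, forces in N, time in s.
With the tool pointing down it reaches from about 0.4 to 0.85 m from the base axis. Payload 10.4 kg.
Tool frame: the origin (TCP) lies between the finger pads; the fingertips stand 22 mm ahead of it and the grasp point (between the pads) lies 3 mm ahead of it (r.nose_length is the distance from the TCP to the fingertips, in m); z points along the fingers, y is the line along which they close (so a half turn about z gives the same grasp; the last joint's range is limited). The gripper opens to 87 mm and grips with 3 to 60 N. Pads are 19 mm wide; open, the fingers measure 117 mm over their backs; the gripper's body (75 mm by 190 mm) begins 51 mm behind the grasp point.
Start: joints at [1.275, 0.332, -0.065, 1.46, 0.022, 1.35, -0.088], TCP at [0.168, -0.602, 0.245] pointing down, gripper open.
Joint ranges: [-2.6, 2.6], [-0.5, 2.12], [-1.47, 1.34], [0.16, 2.42], [-1.27, 4.41], [0.06, 2.06], [-2.6, 2.6]. Speed limits (rad/s): [2.22, 2.22, 2.79, 2.79, 3.14, 3.14, 3.14].

## Interface

Orientations are given as a unit quaternion [x, y, z, w].
In Python, from bench import readout, cams, r gives the robot as it stands. The module is installed in compiled form; this text tells all that it offers.
- The arm moves only by the tool step_arm, never from a script. Its argument "deltas" is a list that holds one entry, the list of rows, each a list of 7 numbers: the turn, a rotation vector about the tool's x, y, z in rad, then the shift along the tool's x, y, z in m, then the opening in per cent of the stroke, from 0 (shut) to 100 (fully open). A call has 1 to 20 rows; each row is the pose to reach, as a shift and turn from the pose commanded when the call began, along the tool's axes at that moment; what a row does not reach only later rows make up. A row lasts 1/8 s, in which the tool goes at most 62.5 mm and 10.7 degrees, less where a joint would pass 70% of its speed; a pose out of reach is approached as far as the arm can. A call with a gripper value outside its range is refused whole. The fingers move at their own pace and stop on an object; "squeeze" is the grip in N (left out, the last holds). Time passes only in rows, so rows that repeat a pose let the fingers close. It gives the time, the measured TCP pose, the force, the opening and the grip force at its end, in the units of the state.
- readout.read_state(): the state, without advancing time (a new reading comes with each control period).
- cams.camera(name): name is "scene" or "top"; returns a dict with "img" (384x512x3 uint8, red, green, blue), "fx", "fy", "cx", "cy" (pixels), "origin" and "rotation" of the camera in the world. Camera axes: x right, y up, looking along -z (the intrinsics and any distortion apply to the point x, -y, -z); pixel columns grow to the right and rows downward; lengths in m; the calibration is good to about 2 mm. A picture is of the moment at which its call begins. There is no depth.
- r.close_job(): hands the job in; it is judged then, once.
The state is a dict: "time": time; "joint_positions": joint angles; "joint_vel": joint speeds; "joint_torque": joint torques, N m; "ee_pos": TCP position; "eef_rot": TCP orientation; "ft_force": force on the tool from outside, world axes, zero at the start; "torque": the same for the moment, N m; "width": finger opening in m; "grip_force": force on a finger pad.
Only numpy, scipy, OpenCV 4.12 (cv2) and the standard library are available. Lean on these libraries where they do the work, as an engineer would, in place of code of your own. Each camera call takes 0.05 s, during which the arm holds its last target. There are 200 camera calls.

## Task

Get the label dispenser ready to run: first pull its sprung brake knob straight out to its stop, so that the catch holds it there when you let go, and then press the cover down past its spring catch until it is fully shut. The dispenser only stands on the bench, so feel for the stop and do not drag it out of its place, and leave the tub, the scoop and the pen where they are.

Things in the scene. Friction and masses are not known exactly. Their poses are not given: they have to be found in the camera images.
- dispenser: open grey steel box 192 (x) x 110 (y) x 74 (z) mm, 5 kg, loose on the bench; slides if pulled with some 25 to 40 N. White label roll in its rear half. Origin: centre of its underside; x from the front (knob, towards the robot) to the back. Knob in the middle of the front wall. Cover hinged on the rear top edge (x +96, z 74 mm); a spring ball at the front top edge catches it.
- brake (a joint): pull of the sprung brake slide (m): 0 = in, grows as the knob is pulled along the dispenser's -x. Spring: 4 N at 0, 8 N at 48 mm. A stop inside, set anew each time and not told, ends it hard at 18 to 48 mm. A spring pawl (adds up to 3 N on the way) drops in 1.5 mm before the stop: let go there, the slide goes back 1.5 mm and stays; let go earlier, it springs back to 0.
- knob_neck (a point): middle of the black knob's neck, on its axis, 48 mm above the bench, 116 mm in front of the dispenser's origin at brake 0; moves with the knob. Neck 14 mm in diameter along the dispenser's x, 32 mm of it free at brake 0 between front wall and end flange (34 mm diameter, 8 mm thick). Pinched from above across y, the fingers pull behind the flange.
- cover (a joint): cover angle (rad): 0 = shut, 0.8 to 1.2 at the start; opens up and backward; a stiff hinge (0.25 N m) keeps it where it is left. At 0.06 rad the spring ball stops it; pushing it past takes about 15 N downward at the front edge, and below 0.025 rad it snaps shut. A tongue under it meets the brake shoe at about 0.1 rad: it cannot shut while the brake slide is in.
- cover_pad (a point): middle of the dark thumb pad (60 x 22 mm) on the cover's outer face, 182 mm from the hinge axis, 18 mm from the free edge; moves with the cover. z points out of the outer face, x from the free edge to the hinge. The cover is a steel sheet 200 x 114 x 3 mm with a 15 mm lip turned down at the front; shut, the pad is 78 mm above the bench.
- tie_tub_mid (a point): bystander: small white round tub, 70 mm in diameter, 45 mm high; the point is its centre, half-way up
- scoop_mid (a point): bystander: steel scoop, 60 x 206 x 32 mm; the point is its centre, half-way up; its length runs along its y
- pen_mid (a point): bystander: marker pen lying, 17 mm thick, 140 mm long along its y; the point is its centre

How it is judged:
By the outcome, as a careful person would: the job done as asked, in the order asked, and still so for the second after the job is handed in, with the robot touching nothing.
It also fails if it takes over 56 s, if anything falls off the work surface, if the arm or the gripper's body presses on something with over 40 N, if the wrist force passes 120 N, or if a joint passes its speed limit or range.

## Working session

There is one attempt and no reset: what is moved stays moved. The work goes in short steps, Python scripts to look and compute and a tool call to move; the robot and the scene stay as the last step left them, time stands still between calls to the robot, and variables do not carry over. Pictures are saved under pics/ and viewed, at most 10 in all, crops included, and the job is handed in when it is done.

Besides the shell and the picture viewer there is one more tool, called after "Request:" as name(argument=value, ...), one argument or row to a line, values as JSON. step_arm: Moves the arm, as the interface text tells. Its arguments: {"type":"object","properties":{"deltas":{"type":"array"},"squeeze":{"type":"number"}},"required":["deltas"]}

```bash
mkdir -p pics
python3 - <<'E'
from bench import readout,cams,r
import cv2,numpy as np
s=readout.read_state()
print({k:np.round(v,3).tolist() for k,v in s.items()}, r.nose_length)
for n in("scene","top"):
    c=cams.camera(n); cv2.imwrite(f"pics/{n}0.png",cv2.resize(c["img"][...,::-1],(800,600),interpolation=cv2.INTER_CUBIC))
    print({k:(v if np.isscalar(v) else np.round(v,4).tolist()) for k,v in c.items() if k!="img"})
E
```

```text
{'time': 0.0, 'joint_positions': [1.275, 0.333, -0.065, 1.461, 0.022, 1.35, -0.088], 'joint_vel': [0.001, 0.001, -0.0, -0.001, -0.001, 0.002, -0.001], 'joint_torque': [-0.0, -62.325, 0.025, -38.989, -0.061, 0.039, 0.0], 'ee_pos': [0.168, -0.602, 0.244], 'eef_rot': [0.991, 0.136, -0.0, -0.001], 'ft_force': [0.87, 0.407, -0.251], 'torque': [0.043, 0.011, 0.047], 'grip_force': 0.0, 'width': 0.087} 0.022
{'fx': 367.488017886112, 'fy': 367.488017886112, 'cx': 254.06472944068133, 'cy': 189.15949565715286, 'origin': [0.3099, -0.5231, 0.7935], 'rotation': [0.3361, -0.0894, -0.2499, 0.9036]}
{'fx': 436.55333618571103, 'fy': 436.55333618571103, 'cx': 253.50981388379054, 'cy': 186.30944505699702, 'origin': [0.3654, 0.0258, 1.4082], 'rotation': [-0.0664, 0.0671, 0.7058, -0.7021]}
```

View pics/scene0.png

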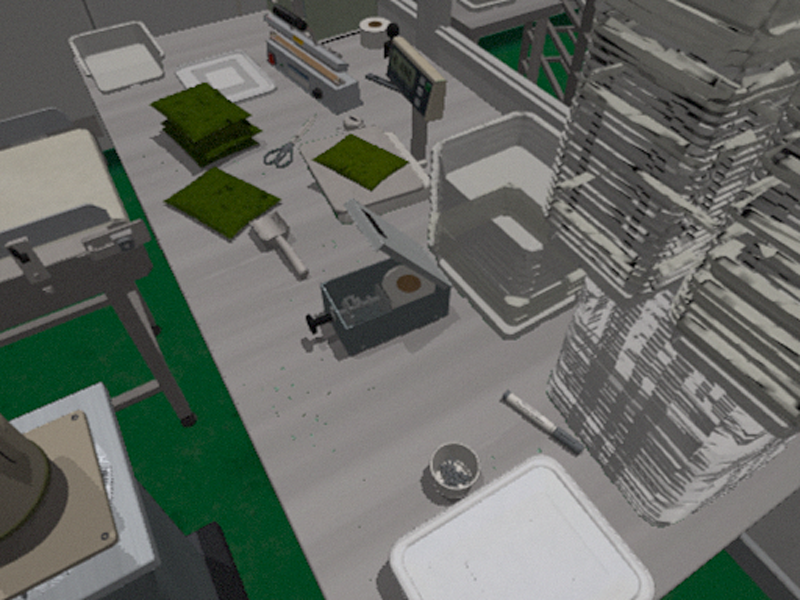

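View pics/top0.png

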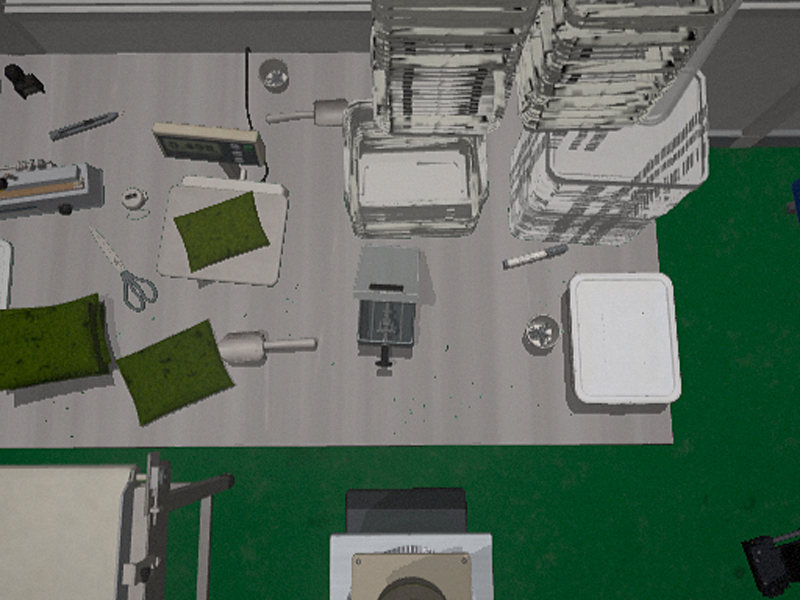

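The top view shows the dispenser with its knob near (384,357), the cover open, the pen at (535,256), the tub at (541,333) and a scoop at about (270,345). In the scene view the knob is near (315,322). I'll take enlarged crops next.

```bash
cat > h.py <<'E'
from bench import readout,cams,r
import cv2,numpy as np
from scipy.spatial.transform import Rotation as R
from scipy.optimize import least_squares
def proj(c,P):
    p=R.from_quat(c["rotation"]).inv().apply(np.atleast_2d(P)-c["origin"])
    return np.c_[c["cx"]-c["fx"]*p[:,0]/p[:,2], c["cy"]+c["fy"]*p[:,1]/p[:,2]]
def ray(c,uv):
    return R.from_quat(c["rotation"]).apply([(uv[0]-c["cx"])/c["fx"],-(uv[1]-c["cy"])/c["fy"],-1.])
def onz(c,uv,z):
    d=ray(c,uv); o=np.array(c["origin"]); return o+d*(z-o[2])/d[2]
def crop(n,u,v,w,h,k,f):
    c=cams.camera(n); cv2.imwrite(f,cv2.resize(c["img"][v:v+h,u:u+w,::-1],None,fx=k,fy=k,interpolation=cv2.INTER_CUBIC)); return c
E
python3 - <<'E'
from h import *
crop("top",210,145,80,100,6,"pics/t1.png"); crop("scene",185,120,120,110,6,"pics/s1.png")
E
```

```text
(no output)
```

View pics/t1.png

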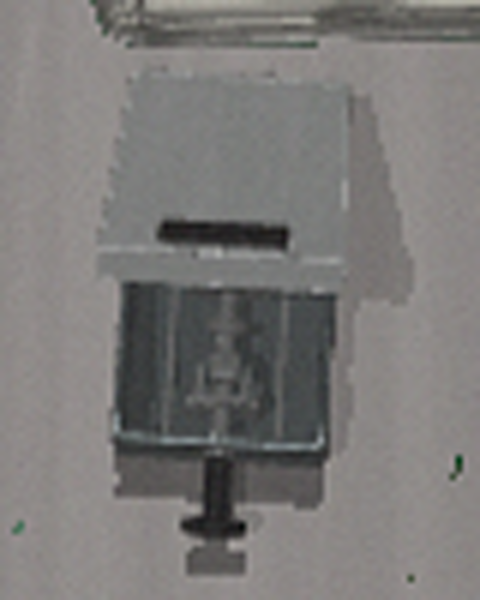

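View pics/s1.png

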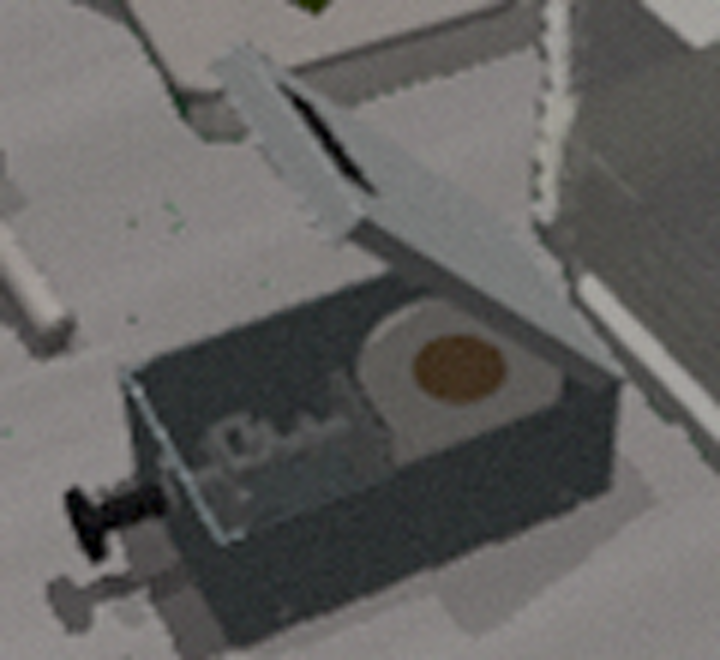

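```bash
cat > fit.py <<'E'
from h import *
def model(q):
    x,y,t,a,b=q
    pad=[.096-.182*np.cos(a)+.004*np.sin(a),0,.074+.182*np.sin(a)+.004*np.cos(a)]
    M={"fl":(-.096,.055,.074),"fr":(-.096,-.055,.074),"rr":(.096,-.055,.074),"bfr":(-.096,-.055,0),"brr":(.096,-.055,0),"kn":(-.136-b,0,.048),"pad":pad}
    return {k:np.array([x,y,0])+R.from_euler("z",t).apply(v) for k,v in M.items()}
def fit(obs,b=0.0,q0=(.55,0,0,1.0),prior=None):
    f=lambda q:np.concatenate([(proj(c,model([*q,b])[k])[0]-uv) for c,k,uv in obs])
    s=least_squares(f,q0,loss="soft_l1"); return s.x,f(s.x).reshape(-1,2)
E
python3 - <<'E'
from fit import *
T=cams.camera("top");S=cams.camera("scene")
t=lambda u,v:np.array([210+(u-2.5)/6,145+(v-2.5)/6]); s=lambda u,v:np.array([185+(u-2.5)/6,120+(v-2.5)/6])
obs=[(T,"fl",t(117,437)),(T,"fr",t(325,442)),(T,"kn",t(214,525)),(T,"pad",t(224,235)),(S,"fl",s(128,373)),(S,"fr",s(235,540)),(S,"rr",s(617,380)),(S,"bfr",s(235,645)),(S,"brr",s(610,488)),(S,"kn",s(87,523)),(S,"pad",s(330,138))]
q,e=fit(obs);print(np.round(q,4));print(np.round(e,2).tolist())
M=model([*q,0]);print({k:np.round(v,3).tolist() for k,v in M.items()})
k=np.array([q[0],q[1],0])+R.from_euler("z",q[2]).apply([-.116,0,.048]);print("neck",k)
for n,(u,v) in dict(tub=(541,333),pen=(535,256),box=(625,338)).items(): print(n,onz(T,(u/1.5625,v/1.5625),.03))
E
```

```text
[ 0.6181  0.0427 -0.049   0.8913]
[[-1.05, -0.33], [0.08, 0.39], [0.21, -0.45], [-0.48, -0.84], [-1.48, -0.57], [-1.84, 0.86], [1.15, -0.09], [0.21, 0.57], [0.59, -0.33], [0.44, 0.71], [-0.45, 0.28]]
{'fl': [0.525, 0.102, 0.074], 'fr': [0.52, -0.008, 0.074], 'rr': [0.711, -0.017, 0.074], 'bfr': [0.52, -0.008, 0.0], 'brr': [0.711, -0.017, 0.0], 'kn': [0.482, 0.049, 0.048], 'pad': [0.603, 0.043, 0.218]}
neck [0.50226609 0.04839583 0.048     ]
tub [ 0.54084035 -0.27062888  0.03      ]
pen [ 0.70187508 -0.26546538  0.03      ]
box [ 0.52970954 -0.44077358  0.03      ]
```

```bash
cat >> h.py <<'E'
def delta(p,yaw,pitch=0.):
    "delta row (turn, shift) from measured pose to tool-down pose at p, tool x at world yaw"
    s=readout.read_state(); A=R.from_quat(s["eef_rot"])
    B=R.from_euler("z",yaw)*R.from_euler("x",np.pi)*R.from_euler("y",pitch)
    print("turn",np.round((A.inv()*B).as_rotvec(),3),"shift",np.round(A.inv().apply(np.array(p)-s["ee_pos"]),4),"ee",np.round(s["ee_pos"],4),"F",np.round(s["ft_force"],2))
E
python3 -c "
from h import *
delta([.168,-.602,.29],-.049);delta([.3,-.34,.27],-.049);delta([.500,.0485,.2],-.049)"
```

```text
turn [-0.     0.     0.322] shift [-0.0004  0.0001 -0.0457] ee [ 0.1684 -0.6018  0.2443] F [-0.25 -0.38  0.56]
turn [-0.     0.     0.322] shift [ 0.1973 -0.2167 -0.0256] ee [ 0.1684 -0.6018  0.2443] F [-0.25 -0.38  0.56]
turn [-0.     0.     0.322] shift [ 0.4946 -0.5369  0.0445] ee [ 0.1684 -0.6018  0.2443] F [-0.25 -0.38  0.56]
```

Request:
step_arm(
  deltas=[
    [[0,0,0.02,0.02,-0.02,-0.02,100],[0,0,0.04,0.05,-0.055,-0.03,100],[0,0,0.06,0.08,-0.09,-0.03,100],[0,0,0.08,0.11,-0.125,-0.03,100],[0,0,0.1,0.145,-0.16,-0.03,100],[0,0,0.12,0.18,-0.195,-0.03,100],[0,0,0.15,0.21,-0.23,-0.025,100],[0,0,0.18,0.245,-0.265,-0.02,100],[0,0,0.2,0.28,-0.3,-0.01,100],[0,0,0.22,0.31,-0.335,0,100],[0,0,0.25,0.34,-0.37,0.01,100],[0,0,0.28,0.37,-0.405,0.02,100],[0,0,0.3,0.405,-0.44,0.03,100],[0,0,0.322,0.435,-0.475,0.04,100],[0,0,0.322,0.465,-0.505,0.0445,100],[0,0,0.322,0.485,-0.525,0.0445,100],[0,0,0.322,0.4946,-0.5369,0.0445,100],[0,0,0.322,0.4946,-0.5369,0.0445,100],[0,0,0.322,0.4946,-0.5369,0.0445,100]],
  ],
)

```text
time: 2.68
ee_pos: [0.4998, 0.0475, 0.2]
eef_rot: [1.0, -0.025, -0.0, 0.0]
ft_force: [-0.0, -0.6, 0.5]
width: 0.0871
grip_force: 0.0
```

```bash
python3 -c "
from h import *
delta([.500,.0485,.051],-.049)
crop('top',180,130,110,120,5,'pics/t2.png');crop('scene',165,70,160,150,4,'pics/s2.png')
a=cv2.imread('pics/t2.png');b=cv2.imread('pics/s2.png')
z=np.zeros((600,1190,3),np.uint8);z[:600,:550]=a;z[:600,550:]=b
cv2.imwrite('pics/c2.png',cv2.resize(z,(800,403)))
"
```

```text
turn [ 0.001  0.    -0.001] shift [ 1.00e-04 -1.10e-03  1.49e-01] ee [0.4998 0.0475 0.2   ] F [-0.04 -0.63  0.51]
```

View pics/c2.png

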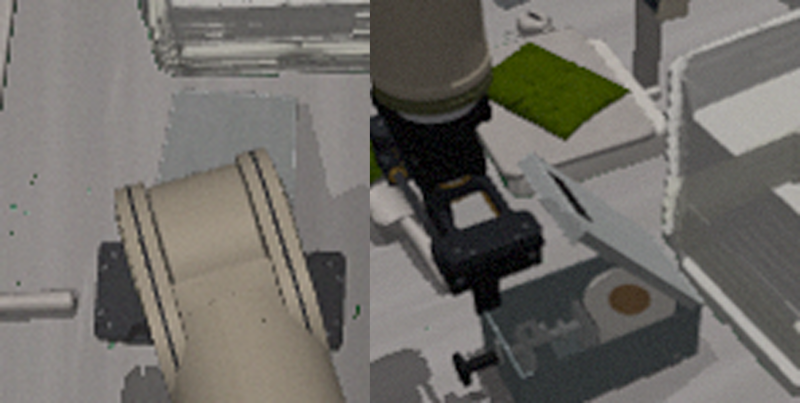

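The gripper hangs over the knob (crop at about (487,290), knob at (470,365)), with clearance to the cover edge. I'll lower it part way and check.

Request:
step_arm(
  deltas=[
    [[0,0,0,0,-0.001,0.03,100],[0,0,0,0,-0.001,0.06,100],[0,0,0,0,-0.001,0.09,100],[0,0,0,0,-0.001,0.105,100],[0,0,0,0,-0.001,0.105,100]],
  ],
)

```text
time: 3.4
ee_pos: [0.4997, 0.049, 0.0946]
eef_rot: [1.0, -0.025, -0.001, 0.0]
ft_force: [-0.4, 0.6, 0.7]
width: 0.0873
grip_force: 0.0
```

```bash
python3 -c "
from h import *
delta([.500,.0485,.051],-.049)
crop('scene',165,90,130,120,5,'pics/s3.png')
"
```

```text
turn [ 0.     0.001 -0.001] shift [0.0004 0.0005 0.0436] ee [0.4997 0.049  0.0946] F [-0.41  0.63  0.74]
```

View pics/s3.png

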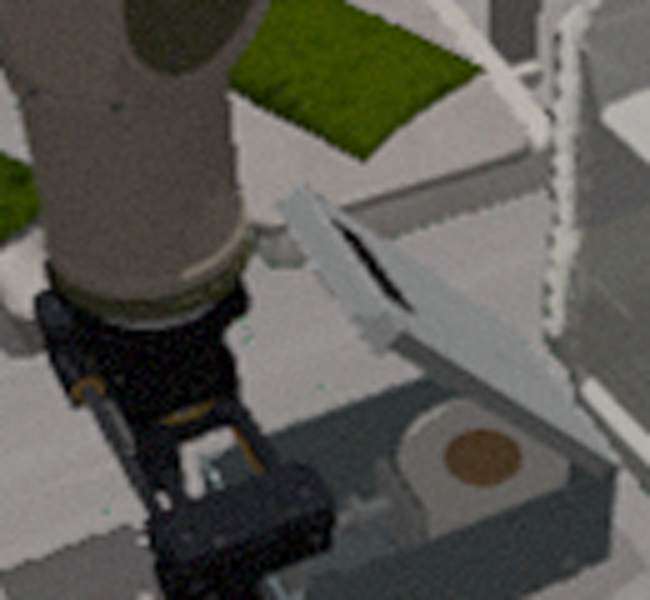

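The wrist stays clear of the cover edge, which is at about (300,200) in the crop. I'll descend fully and then close lightly.

Request:
step_arm(
  deltas=[
    [[0,0,0,0,0,0.015,100],[0,0,0,0,0,0.03,100],[0,0,0,0,0,0.0435,100],[0,0,0,0,0,0.0435,100],[0,0,0,0,0,0.0435,50],[0,0,0,0,0,0.0435,30],[0,0,0,0,0,0.0435,10],[0,0,0,0,0,0.0435,5],[0,0,0,0,0,0.0435,5],[0,0,0,0,0,0.0435,5],[0,0,0,0,0,0.0435,5]],
  ],
  squeeze=15,
)

```text
time: 4.82
ee_pos: [0.5001, 0.0494, 0.0515]
eef_rot: [1.0, -0.025, 0.0, 0.0]
ft_force: [0.4, -0.1, 0.0]
width: 0.0249
grip_force: 0.0
```

Request:
step_arm(
  deltas=[
    [[0,0,0,0,0,0,5],[0,0,0,0,0,0,5],[0,0,0,0,0,0,5],[0,0,0,0,0,0,5]],
  ],
  squeeze=15,
)

```text
time: 5.32
ee_pos: [0.5002, 0.0502, 0.0516]
eef_rot: [1.0, -0.024, 0.0, -0.0]
ft_force: [1.3, 5.0, -1.0]
width: 0.0133
grip_force: 15.0
```

Request:
step_arm(
  deltas=[
    [[0,0,0,-0.003,-0.001,0,5],[0,0,0,-0.006,-0.001,0,5],[0,0,0,-0.009,-0.001,0,5],[0,0,0,-0.012,-0.001,0,5],[0,0,0,-0.015,-0.001,0,5],[0,0,0,-0.015,-0.001,0,5]],
  ],
)

```text
time: 6.08
ee_pos: [0.4856, 0.0511, 0.0517]
eef_rot: [1.0, -0.025, 0.001, -0.0]
ft_force: [5.6, 2.4, -5.6]
width: 0.0136
grip_force: 15.0
```

Request:
step_arm(
  deltas=[
    [[0,0,0,-0.002,0,0.0005,5],[0,0,0,-0.004,0,0.0005,5],[0,0,0,-0.004,0,0.0005,5]],
  ],
)

```text
time: 6.45
ee_pos: [0.4823, 0.0514, 0.0516]
eef_rot: [1.0, -0.025, 0.001, -0.0]
ft_force: [5.7, 3.6, -2.8]
width: 0.0137
grip_force: 15.0
```

Request:
step_arm(
  deltas=[
    [[0,0,0,-0.0015,0,0,5],[0,0,0,-0.003,0,0,5],[0,0,0,-0.003,0,0,5]],
  ],
)

```text
time: 6.82
ee_pos: [0.4794, 0.0516, 0.0516]
eef_rot: [1.0, -0.025, 0.001, -0.0]
ft_force: [7.0, 3.5, -4.0]
width: 0.0135
grip_force: 15.0
```

Request:
step_arm(
  deltas=[
    [[0,0,0,-0.0015,0,0,5],[0,0,0,-0.003,0,0,5],[0,0,0,-0.003,0,0,5]],
  ],
)

```text
time: 7.2
ee_pos: [0.4764, 0.0517, 0.0516]
eef_rot: [1.0, -0.025, 0.001, -0.0]
ft_force: [5.9, 3.6, -2.0]
width: 0.0133
grip_force: 15.0
```

Request:
step_arm(
  deltas=[
    [[0,0,0,-0.001,0,0,5],[0,0,0,-0.002,0,0,5],[0,0,0,-0.002,0,0,5]],
  ],
)

```text
time: 7.58
ee_pos: [0.4744, 0.0519, 0.0516]
eef_rot: [1.0, -0.025, 0.001, -0.0]
ft_force: [6.8, 2.2, -4.3]
width: 0.0134
grip_force: 15.0
```

Request:
step_arm(
  deltas=[
    [[0,0,0,-0.001,0,0,5],[0,0,0,-0.002,0,0,5],[0,0,0,-0.002,0,0,5]],
  ],
)

```text
time: 7.95
ee_pos: [0.4725, 0.052, 0.0516]
eef_rot: [1.0, -0.025, 0.001, -0.0]
ft_force: [6.5, 2.9, -4.0]
width: 0.0132
grip_force: 15.0
```

Request:
step_arm(
  deltas=[
    [[0,0,0,-0.001,0,0,5],[0,0,0,-0.002,0,0,5],[0,0,0,-0.002,0,0,5]],
  ],
)

```text
time: 8.32
ee_pos: [0.4705, 0.0522, 0.0516]
eef_rot: [1.0, -0.025, 0.002, -0.0]
ft_force: [6.2, 4.3, -5.3]
width: 0.0136
grip_force: 15.0
```

Request:
step_arm(
  deltas=[
    [[0,0,0,-0.001,0,0,5],[0,0,0,-0.002,0,0,5],[0,0,0,-0.002,0,0,5]],
  ],
)

```text
time: 8.7
ee_pos: [0.4685, 0.0523, 0.0516]
eef_rot: [1.0, -0.025, 0.002, -0.0]
ft_force: [6.7, 3.0, -5.4]
width: 0.0132
grip_force: 15.0
```

Request:
step_arm(
  deltas=[
    [[0,0,0,-0.001,0,0,5],[0,0,0,-0.002,0,0,5],[0,0,0,-0.002,0,0,5]],
  ],
)

```text
time: 9.07
ee_pos: [0.4665, 0.0524, 0.0516]
eef_rot: [1.0, -0.025, 0.002, -0.0]
ft_force: [7.4, 4.2, -4.2]
width: 0.014
grip_force: 15.0
```

Request:
step_arm(
  deltas=[
    [[0,0,0,-0.001,0,0,5],[0,0,0,-0.002,0,0,5],[0,0,0,-0.002,0,0,5]],
  ],
)

```text
time: 9.45
ee_pos: [0.4658, 0.0524, 0.0518]
eef_rot: [1.0, -0.025, 0.003, -0.001]
ft_force: [13.5, 3.7, -11.5]
width: 0.0133
grip_force: 15.0
```

Request:
step_arm(
  deltas=[
    [[0,0,0,-0.0005,0,0.001,5],[0,0,0,-0.001,0,0.001,5],[0,0,0,-0.001,0,0.001,5]],
  ],
)

```text
time: 9.82
ee_pos: [0.4658, 0.0525, 0.0515]
eef_rot: [1.0, -0.025, 0.004, -0.001]
ft_force: [13.4, 2.6, -4.3]
width: 0.0131
grip_force: 15.0
```

Request:
step_arm(
  deltas=[
    [[0,0,0,-0.0005,0,0.0003,5],[0,0,0,-0.001,0,0.0003,5],[0,0,0,-0.001,0,0.0003,5]],
  ],
)

```text
time: 10.2
ee_pos: [0.4657, 0.0524, 0.0516]
eef_rot: [1.0, -0.025, 0.005, -0.001]
ft_force: [16.3, 3.4, -4.7]
width: 0.0133
grip_force: 15.0
```

That's a hard stop: no movement at 16 N. I'll ease off and release.

Request:
step_arm(
  deltas=[
    [[0,0,0,0.002,0,0,5],[0,0,0,0.004,0,0,5],[0,0,0,0.004,0,0,5]],
  ],
)

```text
time: 10.58
ee_pos: [0.4676, 0.0523, 0.0513]
eef_rot: [1.0, -0.025, 0.002, -0.0]
ft_force: [5.3, 2.4, 6.5]
width: 0.0133
grip_force: 15.0
```

Request:
step_arm(
  deltas=[
    [[0,0,0,0.001,0,0,5],[0,0,0,0.001,0,0,5]],
  ],
)

```text
time: 10.82
ee_pos: [0.4679, 0.0523, 0.0512]
eef_rot: [1.0, -0.025, 0.002, -0.0]
ft_force: [1.9, 3.2, 9.2]
width: 0.0133
grip_force: 15.0
```

The pawl holds: the force dropped without the knob following. I'll open the gripper and rise.

Request:
step_arm(
  deltas=[
    [[0,0,0,0,0,0,60],[0,0,0,0,0,0,60],[0,0,0,0,0,0,60],[0,0,0,0,0,-0.01,60],[0,0,0,0,0,-0.03,60],[0,0,0,0,0,-0.06,60],[0,0,0,-0.01,0,-0.1,60],[0,0,0,-0.02,0,-0.14,60],[0,0,0,-0.02,0,-0.18,60],[0,0,0,-0.02,0,-0.22,60],[0,0,0,-0.02,0,-0.22,30]],
  ],
)

```text
time: 12.2
ee_pos: [0.4474, 0.0535, 0.273]
eef_rot: [1.0, -0.024, 0.003, 0.0]
ft_force: [0.4, -0.0, -0.8]
width: 0.0476
grip_force: 0.0
```

```bash
python3 -c "
from h import *
delta([.45,.05,.28],-.049)
crop('scene',165,90,150,140,4,'pics/s4.png');crop('top',195,130,100,140,4,'pics/t4.png')
a=cv2.imread('pics/t4.png');b=cv2.imread('pics/s4.png');z=np.zeros((560,1000,3),np.uint8);z[:,:400]=a;z[:,400:]=b
cv2.imwrite('pics/c4.png',cv2.resize(z,(800,448)))
"
```

```text
turn [ 0.001 -0.005  0.   ] shift [ 0.0028  0.0034 -0.007 ] ee [0.4474 0.0535 0.273 ] F [ 0.37 -0.   -0.77]
```

View pics/c4.png

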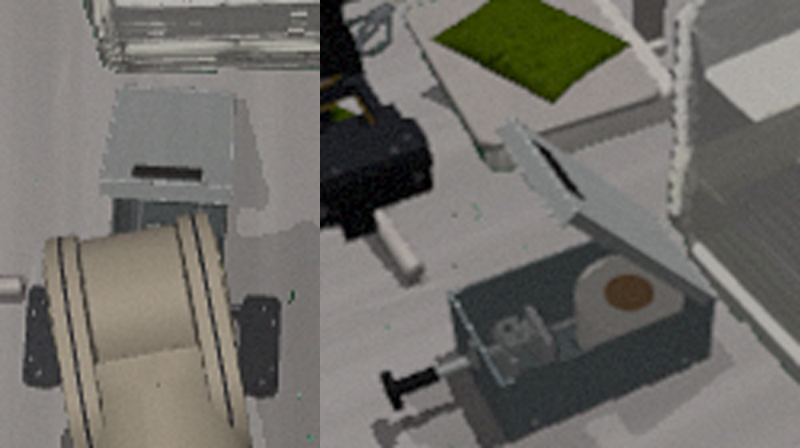

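The knob is out and its shaft shows at about (450,368). The box has not moved and the cover is still open, with its pad at (165,172) in the top part. Next I'll plan the arc for the closed fingertips on the pad.

```bash
cat > arc.py <<'E'
from fit import *
s=readout.read_state();A=R.from_quat(s["eef_rot"]);Q=(.6181,.0437,-.049)
def wp(a,up=0.):
    n=np.array([np.sin(a),0,np.cos(a)]);t=np.array([np.cos(a),0,-np.sin(a)])
    pad=np.array([.096,0,.074])-.182*t+.004*n
    x=pad[0]+.006*min(1,a/.3); z=pad[2]-np.tan(a)*(x-.0095-pad[0])+.022+up  # front edge of the tip on the face
    w=np.array([Q[0],Q[1],0])+R.from_euler("z",Q[2]).apply([x,0,z]); return w
B=R.from_euler("z",-.049)*R.from_euler("x",np.pi)
print("turn",np.round((A.inv()*B).as_rotvec(),3))
for a,up in [(.89,.1),(.89,.02)]+[(a,0) for a in np.arange(.9,.05,-.1)]+[(.05,0),(0,0)]:
    w=wp(a,up);print(round(a,2),up,np.round(w,4),np.round(A.inv().apply(w-s["ee_pos"]),4))
E
python3 arc.py
```

```text
turn [ 0.    -0.001 -0.   ]
0.89 0.1 [0.6087 0.0442 0.3443] [ 0.1629  0.001  -0.0743]
0.89 0.02 [0.6087 0.0442 0.2643] [0.1628 0.0009 0.0057]
0.9 0 [0.6101 0.0441 0.2455] [0.1642 0.0009 0.0245]
0.8 0 [0.5962 0.0448 0.2329] [0.1503 0.0009 0.037 ]
0.7 0 [0.5835 0.0454 0.2193] [0.1376 0.0009 0.0507]
0.6 0 [0.5722 0.046  0.2045] [0.1263 0.0009 0.0655]
0.5 0 [0.5624 0.0464 0.1887] [0.1164 0.0009 0.0813]
0.4 0 [0.5541 0.0468 0.172 ] [0.1081 0.0009 0.0979]
0.3 0 [0.5475 0.0472 0.1547] [0.1015 0.0009 0.1153]
0.2 0 [0.5406 0.0475 0.1372] [0.0946 0.0009 0.1328]
0.1 0 [0.5355 0.0478 0.1189] [0.0895 0.0009 0.151 ]
0.05 0 [0.5336 0.0478 0.1095] [0.0876 0.0009 0.1604]
0 0 [0.5322 0.0479 0.1   ] [0.0862 0.0009 0.1699]
```

Request:
step_arm(
  deltas=[
    [[0,0,0,0,0,-0.04,0],[0,0,0,0.02,0,-0.074,0],[0,0,0,0.05,0.001,-0.074,0],[0,0,0,0.08,0.001,-0.074,0],[0,0,0,0.12,0.001,-0.074,0],[0,0,0,0.15,0.001,-0.074,0],[0,0,0,0.163,0.001,-0.06,0],[0,0,0,0.163,0.001,-0.03,0],[0,0,0,0.163,0.001,-0.005,0],[0,0,0,0.163,0.001,0.006,0],[0,0,0,0.163,0.001,0.006,0],[0,0,0,0.163,0.001,0.006,0]],
  ],
  squeeze=20,
)

```text
time: 13.8
ee_pos: [0.6092, 0.0442, 0.2647]
eef_rot: [1.0, -0.025, 0.001, -0.0]
ft_force: [0.3, 1.5, 0.3]
width: 0.0004
grip_force: 0.0
```

Request:
step_arm(
  deltas=[
    [[0,0,0,0.001,0,0.009,0],[0,0,0,0.001,0,0.018,0],[0,0,0,-0.006,0,0.025,0],[0,0,0,-0.013,0,0.031,0],[0,0,0,-0.019,0,0.038,0],[0,0,0,-0.025,0,0.045,0],[0,0,0,-0.031,0,0.052,0],[0,0,0,-0.037,0,0.059,0],[0,0,0,-0.042,0,0.067,0],[0,0,0,-0.047,0,0.075,0],[0,0,0,-0.051,0,0.084,0],[0,0,0,-0.055,0,0.092,0],[0,0,0,-0.055,0,0.092,0]],
  ],
)

```text
time: 15.42
ee_pos: [0.5535, 0.0466, 0.171]
eef_rot: [1.0, -0.025, -0.001, 0.0]
ft_force: [0.0, -0.4, -0.2]
width: 0.0005
grip_force: 0.0
```

```bash
python3 arc.py|tail -6; python3 -c "
from h import *
crop('scene',165,70,150,150,4,'pics/s5.png')
"
```

```text
0.4 0 [0.5541 0.0468 0.172 ] [ 0.0006 -0.0003 -0.0011]
0.3 0 [0.5475 0.0472 0.1547] [-0.006  -0.0003  0.0163]
0.2 0 [0.5406 0.0475 0.1372] [-0.0128 -0.0003  0.0338]
0.1 0 [0.5355 0.0478 0.1189] [-0.0179 -0.0003  0.0521]
0.05 0 [0.5336 0.0478 0.1095] [-0.0198 -0.0003  0.0615]
0 0 [0.5322 0.0479 0.1   ] [-0.0212 -0.0003  0.071 ]
```

View pics/s5.png

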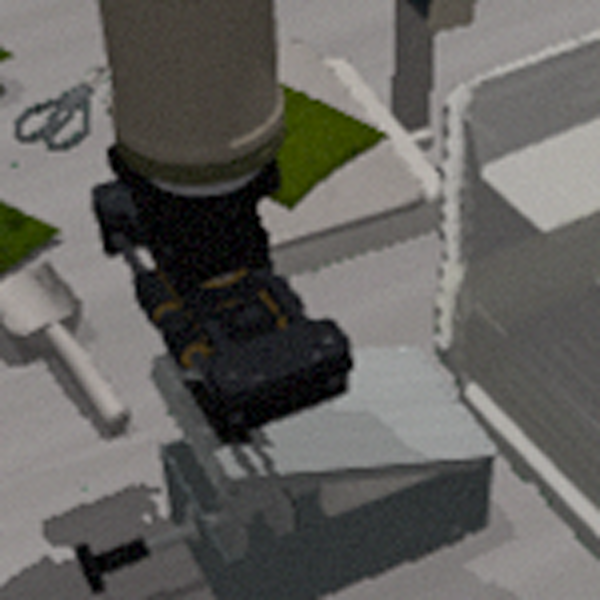

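The cover follows the fingers and is about 0.4 rad open; the knob is still out at (100,565). I'll continue down.

Request:
step_arm(
  deltas=[
    [[0,0,0,-0.003,0,0.008,0],[0,0,0,-0.006,0,0.017,0],[0,0,0,-0.01,0,0.026,0],[0,0,0,-0.013,0,0.034,0],[0,0,0,-0.016,0,0.043,0],[0,0,0,-0.018,0,0.052,0],[0,0,0,-0.02,0,0.058,0],[0,0,0,-0.02,0,0.058,0]],
  ],
)

```text
time: 16.48
ee_pos: [0.5336, 0.0477, 0.1132]
eef_rot: [1.0, -0.025, -0.0, 0.0]
ft_force: [0.6, -0.2, 0.2]
width: 0.0004
grip_force: 0.0
```

Request:
step_arm(
  deltas=[
    [[0,0,0,-0.0005,0,0.002,0],[0,0,0,-0.001,0,0.004,0],[0,0,0,-0.001,0,0.006,0],[0,0,0,-0.001,0,0.006,0]],
  ],
)

```text
time: 16.98
ee_pos: [0.5332, 0.0478, 0.108]
eef_rot: [1.0, -0.025, 0.0, 0.0]
ft_force: [-0.2, -0.1, 3.4]
width: 0.0005
grip_force: 1.7
```

Request:
step_arm(
  deltas=[
    [[0,0,0,0,0,0.001,0],[0,0,0,0,0,0.002,0],[0,0,0,0,0,0.003,0],[0,0,0,0,0,0.003,0]],
  ],
)

```text
time: 17.48
ee_pos: [0.5331, 0.0479, 0.1056]
eef_rot: [1.0, -0.025, 0.0, 0.0]
ft_force: [-3.6, -0.8, 9.2]
width: 0.0005
grip_force: 4.7
```

Request:
step_arm(
  deltas=[
    [[0,0,0,0,0,0.001,0],[0,0,0,0,0,0.002,0],[0,0,0,0,0,0.002,0]],
  ],
)

```text
time: 17.85
ee_pos: [0.533, 0.0478, 0.1027]
eef_rot: [1.0, -0.025, -0.0, 0.0]
ft_force: [-0.1, -0.6, 0.3]
width: 0.0009
grip_force: 0.0
```

Request:
step_arm(
  deltas=[
    [[0,0,0,0,0,0.0015,0],[0,0,0,0,0,0.003,0],[0,0,0,0,0,0.0045,0],[0,0,0,0,0,0.0045,0]],
  ],
)

```text
time: 18.35
ee_pos: [0.5331, 0.0478, 0.0991]
eef_rot: [1.0, -0.025, 0.0, 0.0]
ft_force: [-5.6, -0.7, 13.5]
width: 0.0007
grip_force: 6.8
```

Request:
step_arm(
  deltas=[
    [[0,0,0,0,0,0.0015,0],[0,0,0,0,0,0.003,0],[0,0,0,0,0,0.003,0]],
  ],
)

```text
time: 18.73
ee_pos: [0.5333, 0.0479, 0.0984]
eef_rot: [1.0, -0.025, 0.0, 0.001]
ft_force: [-17.8, -3.0, 42.3]
width: 0.0004
grip_force: 20.8
```

Solid at the shut height (0.7 mm of travel for 29 N more). I'll lift off and look.

Request:
step_arm(
  deltas=[
    [[0,0,0,0,0,-0.005,0],[0,0,0,0,0,-0.02,0],[0,0,0,0,0,-0.06,0],[0,0,0,0,0,-0.1,0],[0,0,0,-0.04,0,-0.15,0],[0,0,0,-0.08,0.05,-0.18,0],[0,0,0,-0.08,0.1,-0.18,0],[0,0,0,-0.08,0.15,-0.18,0],[0,0,0,-0.08,0.2,-0.18,0],[0,0,0,-0.08,0.22,-0.18,0],[0,0,0,-0.08,0.22,-0.18,0]],
  ],
)

```text
time: 20.1
ee_pos: [0.4423, -0.1685, 0.2753]
eef_rot: [1.0, -0.025, 0.0, -0.0]
ft_force: [0.8, 0.4, 0.6]
width: 0.0001
grip_force: 0.0
```

```bash
python3 -c "
from h import *
crop('scene',165,70,200,150,4,'pics/s6.png')
c=cams.camera('top');cv2.imwrite('pics/t6.png',cv2.resize(c['img'][...,::-1],(800,600),interpolation=cv2.INTER_CUBIC))
"
```

```text
(no output)
```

View pics/s6.png

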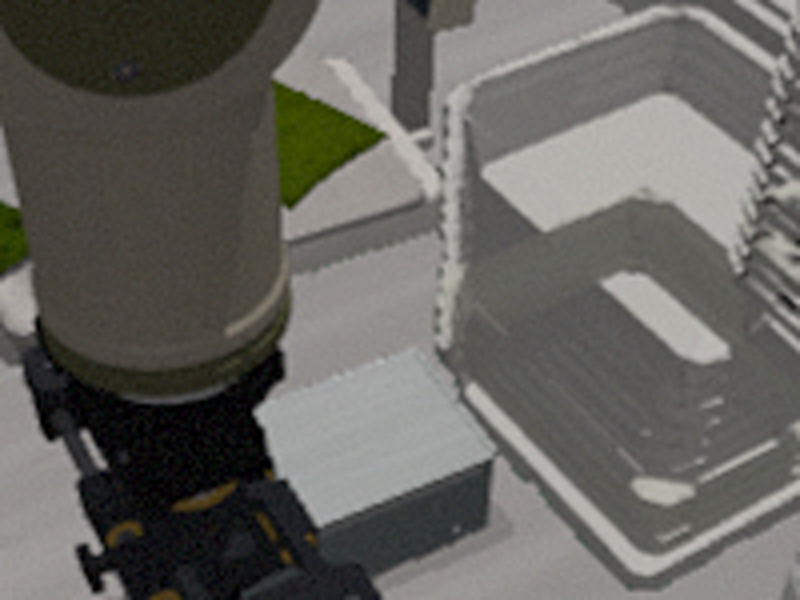

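View pics/t6.png

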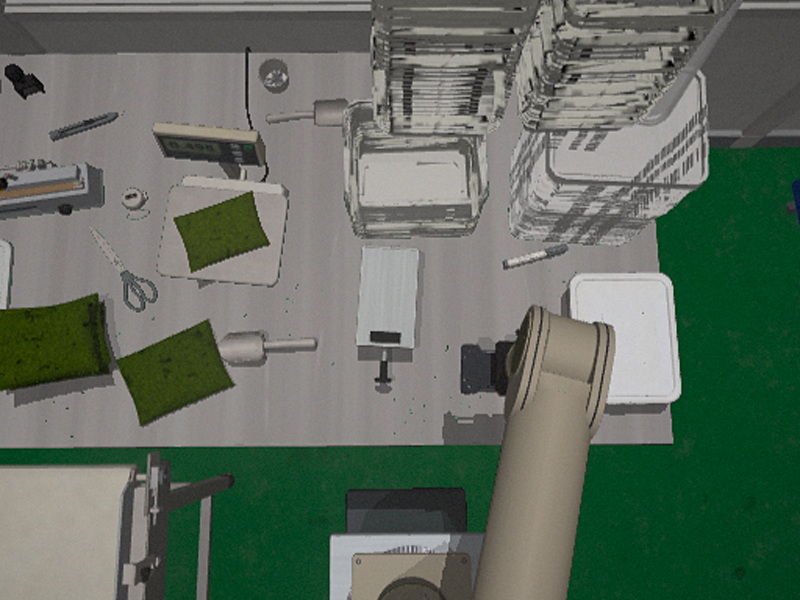

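The top view shows the cover flat on the box, with its pad at (385,338) and the knob still out at (384,385). The pen and scoop are where they were, and so is the box. The tub is hidden behind the wrist, but nothing went near it. I'm handing in.

```bash
python3 -c "
from bench import r
print(r.close_job())"
```

```text
the job is handed in; nothing more can be done
None
```

The brake knob is pulled to its stop and held by its catch, the cover is pressed fully shut, and the job was handed in after about 20 s with the dispenser, scoop and pen unmoved; the tub was out of view in the last picture, but the arm did not go near it.

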